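Fit the notched rest plate on the grinder's locating pins and clamp it

TASK

Put the notched rest plate back on the grinder: pick it up by its guide fence, lay it on the rest bed with its notch towards the wheel, and slide it gently, feeling for the two locating pins, until both holes drop over them and it lies fully home and flush on the bed. Then press the toggle clamp's handle all the way down so that the clamp holds the plate. Do not force the plate, do not let it touch the grinding wheel, and leave the other things on the bench where they lie.

Things in the scene. Friction and masses are not known exactly. Their poses are not given: they have to be found in the camera images.
- grinder: the bench grinder with its rest, bolted down. Origin on the bench top straight under the middle of the rest bed; z up; +y points from the bed to the grinding wheel, x runs along the wheel's spindle. Beyond the bed (+y) stand the wheel, a sheet hood up to 255 mm high around it, and the motor to +x of the wheel
- bed_mid (a point): middle of the bed's top: a level steel plate, 150 (x) by 100 (y) mm, 115 mm above the bench. Two fixed 8 mm pins with tapered tips stand 6 mm out of it at x = -42 and +42 mm from here, in slots along y, both clamped at one common y anywhere from -15 to +15 mm from here (set for each bevel): that y is NOT measured and must be seen or felt. Axes as the grinder's
- wheel: the grinding wheel next to the bed: 200 mm across, 24 mm thick, dark stone with wooden hub. Origin at its centre, 154 mm in y and 125 mm in z from the grinder's origin; axis along x. With the plate on the pins, 6 to 36 mm remain between the wheel and the notch's floor
- rest_plate: the rest plate, aluminium, about 0.4 kg, lying fence up on the bench. Origin at the centre of its underside; 140 (x) by 90 (y) by 8 mm thick. Two 9.6 mm through holes at x = -42 and +42, y = 0. In its +y edge a notch 34 mm wide, 12 mm deep. Seated on the pins its underside lies on the bed, 115 mm above the bench; perched on top of the pins it is 6 mm higher
- fence_top (a point): middle of the top of the rest plate's guide fence, 38 mm straight above the plate's origin. The fence is a bar 50 mm long (plate's x), 12 mm thick (y), rising 30 mm from the plate's top: the place to grip, with the fingers closing along the plate's y
- notch (a point): middle of the notch's floor, on the plate's top face: 33 mm in +y and 8 mm in z from the plate's origin
- clamp_handle (a joint): angle of the handle of the toggle clamp on the bed's -y edge. 0 = open: the handle points away from the wheel (-y) and 55 degrees upward, its end 235 mm over the bench, the clamp's arm upright. 0.87 rad = shut, at its stop: handle nearly level, the arm's rubber foot on the plate's edge. It moves stiffly (2.5 N at the grip) and stays where it is left; the arm comes down only if the plate is home
- clamp_pivot (a point): the handle's pivot, at x = +56, y = -85, z = 140 mm in the grinder's frame; the pivot's axis runs along the grinder's x. The handle is 115 mm long from here and its grip 16 mm thick; shutting turns its end downward
- handle_top (a point): point on the upper side of the clamp handle's grip, 90 mm from its pivot and 8 mm off its centre line: where to push down; it moves with the handle
- blank_plate: a plain flat aluminium blank, 150 x 100 x 10 mm, without holes or fence: leave it
- knife: a kitchen knife with a blue handle, 290 mm long: leave it
- hone: a honing stone, 150 x 50 x 25 mm: leave it
- oil_bottle: an upright oil bottle, 52 mm across, 130 mm high: leave it
- flange: a steel flange ring, 64 mm across, 8 mm thick: leave it
- wrench: a spanner 180 mm long: leave it
- brush: a bench brush 200 mm long: leave it
Things that resemble listed ones, but are neither listed nor needed, are in the scene too. Several things have the shape of the rest_plate; the one meant has the colours described above.

How it is judged (in metres and radians):
On the way, in this order (a step that is already met when the one before it is completed fails the run):
1. the plate is home on its pins: flush on the bed, notch towards the wheel, while the clamp is still open (z of rest_plate in the frame of grinder between 0.113 and 0.117 m and angle between rest_plate's own z axis and vertical below 0.025 rad and x of rest_plate in the frame of grinder between -0.004 and 0.004 m and y of notch in the frame of grinder between 0.016 and 0.05 m and value of joint clamp_handle below 0.3 rad), for 0.3 s.
2. the clamp's handle is pressed down to its stop (value of joint clamp_handle above 0.8 rad), for 0.2 s.
At the end, for the whole second after the job is handed in: The rest plate lies flush on the rest bed over both pins (underside within 2 mm of the bed, level within 0.025 rad, within 4 mm of the middle along the spindle, notch floor 16 to 50 mm from the bed's middle on the wheel's side), at rest, and the clamp handle is down (0.80 rad or more of 0.87) (z of rest_plate in the frame of grinder between 0.113 and 0.117 m and angle between rest_plate's own z axis and vertical below 0.025 rad and x of rest_plate in the frame of grinder between -0.004 and 0.004 m and y of notch in the frame of grinder between 0.016 and 0.05 m and value of joint clamp_handle above 0.8 rad and linear speed of rest_plate below 0.01 m/s); the robot touches nothing.
It fails at once if the plate is forced: more than 40 N between it and the grinder's bed, pins or clamp (contact force between rest_plate and grinder above 40 N).
It fails at once if the plate touches the grinding wheel (contact force between rest_plate and wheel above 1 N).
It fails at once if another thing on the bench is shifted by more than 30 mm (distance of any of blank_plate, knife, hone, oil_bottle, flange, wrench, brush from where it was at the start of the episode above 0.03 m).
It also fails if it takes over 72 s, if anything falls off the work surface, if the arm or the gripper's body presses on something with over 40 N, if the wrist force passes 120 N, or if a joint passes its speed limit or range.

ROBOT

A 6-joint arm with a two-finger parallel gripper is mounted at the origin on the work surface. World frame = base frame: x ahead of the robot, y to its left, z up, the work surface at z = 0. Lengths are in mm, angles in degrees, forces in N, time in s.
With the tool pointing down it reaches from about 300 to 850 mm from the base axis. Payload 4.2 kg.
Tool frame: the origin (TCP) lies at the very end of the fingers, on their centre line; the grasp point (between the pads) lies 19 mm behind it (hold_point_z is the z of the grasp point in the tool frame, in mm); z points along the fingers, y is the direction in which the jaws open and shut (so a half turn about z gives the same grasp; the last joint's range is limited). The gripper opens to 91 mm and grips with 3 to 60 N. Pads are 32 mm wide; open, the fingers measure 118 mm over their backs; the gripper's body (76 mm by 178 mm) begins 60 mm behind the grasp point.
Start: joints at [-72.88, 18.312, 89.639, -0, 72.044, -1.146], TCP at [180.225, -546.045, 185.076] pointing down, gripper open.
Joint ranges: [-177.97, 177.97], [-48.28, 115.42], [12.27, 149.76], [-77.06, 257.06], [2.81, 150.46], [-146.56, 146.56]. Speed limits (degrees/s): [147.25, 147.25, 180, 180, 180, 180].

INTERFACE

Orientations are given as [roll, pitch, yaw] about the fixed x, y, z axes, in that order (R = Rz(yaw) Ry(pitch) Rx(roll)).
In Python, from workcell import state, grab_frame, job_done, hold_point_z gives the robot as it stands. The module is installed in compiled form; this text tells all that it offers.
- The arm moves only by the shell command python3 -m creep 'ROWS' [FORCE]. ROWS is JSON, a list of rows, each a list of 7 numbers: the closure, from 0 (fully open) to 1 (shut), then the shift along the tool's x, y, z in mm, then the turn, a rotation vector about the tool's x, y, z in degrees. A call has 1 to 5 rows; each row shifts and turns the commanded pose from where the row before left it, along the tool's axes as they then stand; what a row does not reach is not made up. A row lasts 1/8 s, in which the tool goes at most 62.5 mm and 10.7 degrees, less where a joint would pass 70% of its speed; a pose out of reach is approached as far as the arm can. A call is refused whole if a number of a shift passes 62.5 or a number of a turn 10.7, either way. A call with a gripper value outside its range is refused whole. The fingers move at their own pace and stop on an object; FORCE is the grip in N (left out, the last holds). Time passes only in rows, so rows that do not move let the fingers close. It gives the time, the measured TCP pose, the force and the opening at its end, in the units of the state.
- state(): the state, without advancing time (a new reading comes with each control period).
- grab_frame(name): name is "side" or "top"; returns a dict with "frame" (420x560x3 uint8, red, green, blue), "fx", "fy", "cx", "cy" (pixels), "view" (4x4, takes a point from world to camera coordinates). Camera axes: x right, y down, z forward; pixel columns grow to the right and rows downward; lengths in mm; the calibration is good to about 2 mm. A picture is of the moment at which its call begins. There is no depth.
- job_done(): hands the job in, once; it reports no verdict.
The state is a dict: "time_s": time; "qpos": joint angles; "qvel": joint speeds; "effort": joint torques, N m; "ee_pos": TCP position; "ee_rot": TCP orientation; "force": force on the tool from outside, world axes, zero at the start; "torque": the same for the moment, N m; "gripper_width": finger opening in mm.
Only numpy, scipy, OpenCV 4.12 (cv2) and the standard library are available. Lean on these libraries where they do the work, as an engineer would, in place of code of your own. Each camera call takes 0.05 s, during which the arm holds its last target.

## Working session

There is one attempt and no reset: what is moved stays moved. The work goes in short steps, Python scripts to look and compute and a shell command to move; the robot and the scene stay as the last step left them, time stands still between calls to the robot, and variables do not carry over. Pictures are saved under pics/ and viewed, and the job is handed in when it is done.

```bash
mkdir -p pics; ls; cat > h.py <<'E'
import numpy as np,cv2
from workcell import state,grab_frame,job_done,hold_point_z
def snap(n,f):
    g=grab_frame(n); cv2.imwrite('pics/'+f,cv2.cvtColor(g['frame'],cv2.COLOR_RGB2BGR)); np.save('pics/'+f+'.npy',g,allow_pickle=True); return g
def load(f): return np.load('pics/'+f+'.npy',allow_pickle=True).item()
def ray(g,u,v):
    V=np.array(g['view']);R=V[:3,:3];t=V[:3,3]
    d=R.T@np.array([(u-g['cx'])/g['fx'],(v-g['cy'])/g['fy'],1]);return -R.T@t,d
def onz(g,u,v,z):
    o,d=ray(g,u,v);return o+d*(z-o[2])/d[2]
def proj(g,p):
    V=np.array(g['view']);c=V[:3,:3]@np.array(p)+V[:3,3];return g['fx']*c[0]/c[2]+g['cx'],g['fy']*c[1]/c[2]+g['cy']
E
python3 - <<'E'
from h import *
for n in('side','top'):
    g=snap(n,n+'0.png');print(n,g['fx'],g['cx'],g['cy'],ray(g,g['cx'],g['cy']))
print(state(),hold_point_z)
E
```

```text
pics
side 494.04023417617697 277.07505261755637 206.3715624342875 (array([   16.86179669, -1038.85754106,  1001.36718463]), array([ 0.3824478 ,  0.64309348, -0.66344891]))
top 410.2261899215685 278.5268599586925 211.8442192933722 (array([ 356.79487709, -203.16289864, 1314.30425163]), array([ 0.13731835, -0.01439305, -0.99042239]))
{'time_s': 0.1, 'qpos': array([-7.28787075e+01,  1.83482948e+01,  8.96984268e+01, -1.21884036e-03,
        7.20438176e+01, -1.14591886e+00]), 'qvel': array([ 0.0507972 , -0.12527287, -0.15286204, -0.0621963 ,  0.00683454,
        0.02841974]), 'effort': array([ 1.16414114e-03, -4.13333881e+01, -2.32507896e+01,  7.30438787e-02,
        4.21108806e-02, -5.43132660e-05]), 'ee_pos': array([ 180.08313828, -545.55824669,  184.30791657]), 'ee_rot': array([-1.79909456e+02, -6.52020265e-04,  1.82675875e+01]), 'force': array([-0.29585575,  0.02122264, -0.60462106]), 'torque': array([-0.01996162, -0.00187012, -0.00202744]), 'gripper_width': 91.10104336529417} -18.8
```

View pics/side0.png

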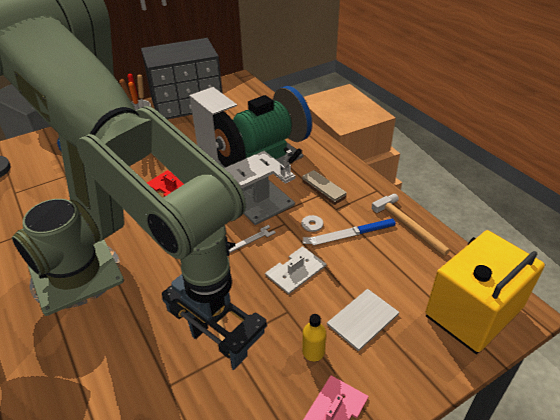

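View pics/top0.png

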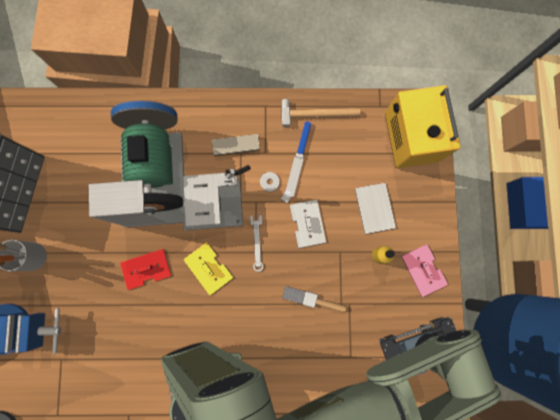

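```bash
python3 - <<'E'
from h import *
g=load('top0.png');s=load('side0.png')
a=g['frame'][150:260,80:340];b=s['frame'][80:300,190:340]
cv2.imwrite('pics/z1.png',cv2.cvtColor(cv2.resize(a,None,fx=3,fy=3,interpolation=2),4))
cv2.imwrite('pics/z2.png',cv2.cvtColor(cv2.resize(b,None,fx=2.7,fy=2.7,interpolation=2),4))
for p in [(309,223),(376,208),(200,200)]:print(onz(g,*p,8))
for p in [(297,270)]:print(onz(s,*p,8))
E
```

```text
[ 501.67210416 -319.74995908    8.        ]
[ 550.04450723 -537.08169661    8.        ]
[576.72559272  30.55401251   8.        ]
[ 500.08773737 -320.21468827    8.        ]
```

View pics/z1.png

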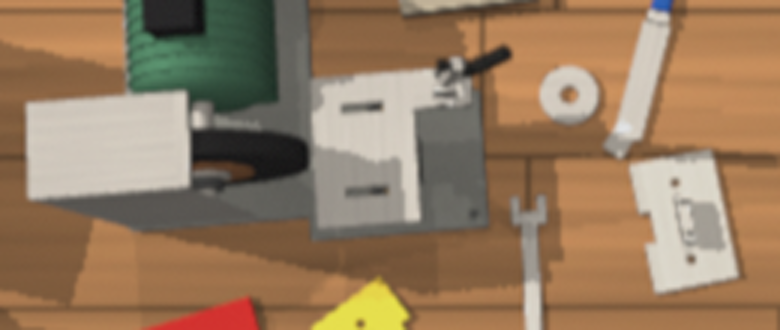

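View pics/z2.png

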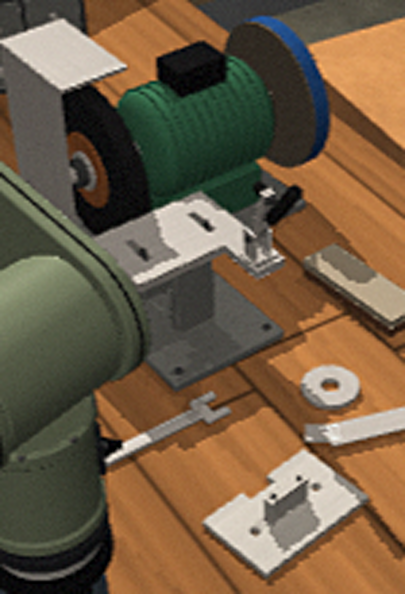

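```bash
python3 - <<'E'
from h import *
g=load('top0.png');s=load('side0.png')
def z(g,x0,y0,x1,y1,f,n):
    a=cv2.resize(g['frame'][y0:y1,x0:x1],None,fx=f,fy=f,interpolation=cv2.INTER_LANCZOS4)
    for x in range(x0,x1,10):cv2.putText(a,str(x),(int((x-x0+.5)*f),10),0,.35,(255,0,0));cv2.line(a,(int((x-x0+.5)*f),12),(int((x-x0+.5)*f),18),(255,0,0))
    for y in range(y0,y1,10):cv2.putText(a,str(y),(0,int((y-y0+.5)*f)),0,.35,(255,0,0))
    cv2.imwrite('pics/'+n,cv2.cvtColor(a,4))
z(g,175,160,255,235,9,'z3.png');z(g,285,190,335,255,9,'z4.png');z(s,225,140,305,200,9,'z5.png')
E
```

```text
(no output)
```

View pics/z3.png

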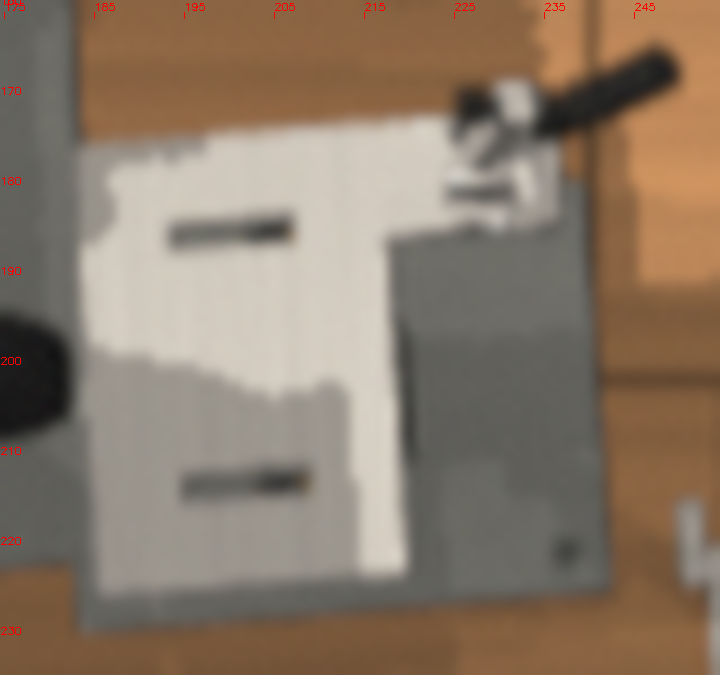

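View pics/z4.png

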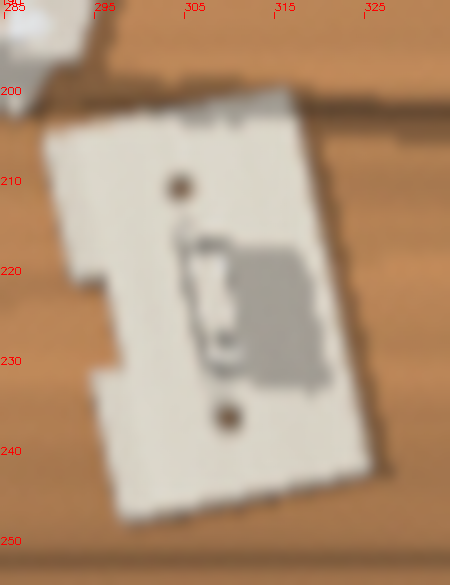

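View pics/z5.png

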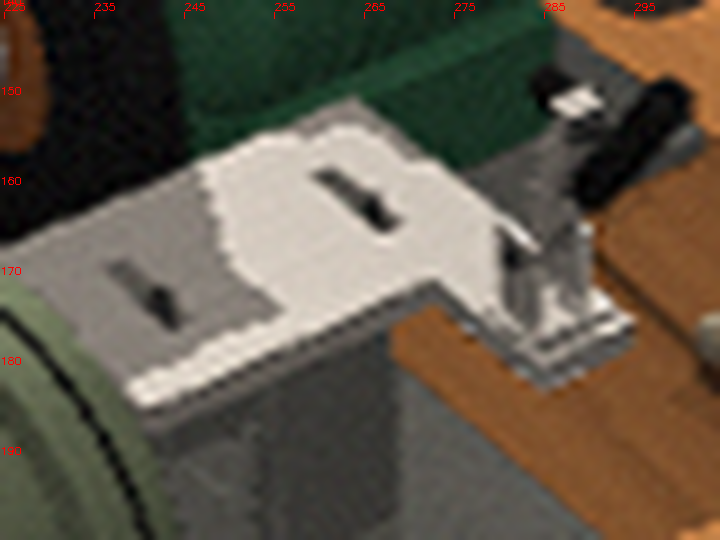

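```bash
python3 - <<'E'
from h import *
g=load('top0.png');s=load('side0.png')
P=lambda *a:print(*[np.round(x,1) for x in a])
a=[onz(g,*p,115)[:2] for p in [(193.2,185.7),(207.3,184.9),(194.5,213.7),(208.9,213.1)]]
P(*a);c=np.mean(a,0);ex=(a[0]+a[1]-a[2]-a[3])/2;P(c,ex,np.linalg.norm(ex),np.degrees(np.arctan2(ex[1],ex[0])))
# bed corners
b=[onz(g,*p,115)[:2] for p in [(183.2,176),(185.4,225.5),(219.2,223.4)]];P(*b)
d=b[0]-b[1];P(np.linalg.norm(d),np.degrees(np.arctan2(d[1],d[0])));d2=b[1]-b[2];P(np.linalg.norm(d2),np.degrees(np.arctan2(-d2[0],d2[1])));P((b[0]+b[2])/2)
# plate
h=[onz(g,*p,8)[:2] for p in [(304.5,210.4),(309.9,235.9)]];d=h[0]-h[1];P('holes',*h,np.mean(h,0),np.linalg.norm(d),np.degrees(np.arctan2(d[1],d[0])))
# plate corners
q=[onz(g,*p,8)[:2] for p in [(289.5,204.5),(317,200),(326,242),(298,247.6)]];P(*q,np.mean(q,0))
E
```

```text
[601.8  32.5] [604.2  -9.2] [517.9  26.6] [519.6 -15.6]
[560.9   8.6] [84.2  6.2] 84.5 4.2
[631.2  63. ] [483.   52.3] [489.1 -46.4]
148.5 4.1
98.9 3.5
[560.1   8.3]Traceback (most recent call last):
  File "<stdin>", line 10, in <module>
  File "<stdin>", line 3, in <lambda>
    return _wrapfunc(a, 'round', decimals=decimals, out=out)
    return _wrapit(obj, method, *args, **kwds)
    result = getattr(arr, method)(*args, **kwds)
numpy._core._exceptions._UFuncNoLoopError: ufunc 'multiply' did not contain a loop with signature matching types (dtype('<U5'), dtype('float64')) -> None
```

```bash
python3 - <<'E'
from h import *
g=load('top0.png');s=load('side0.png')
P=lambda *a:print(*[np.round(x,1) for x in a])
h=[onz(g,*p,8)[:2] for p in [(304.5,210.4),(309.9,235.9)]];d=h[0]-h[1];P(*h,np.mean(h,0),np.linalg.norm(d),np.degrees(np.arctan2(d[1],d[0])))
q=[onz(g,*p,8)[:2] for p in [(289.5,204.5),(317,200),(326,242),(298,247.6)]];P(*q,np.mean(q,0))
# pixel/world for side: holes
def b(u,v):return 225+u/9-.5,140+v/9-.5
for p in [(315,172),(400,224),(110,263),(185,326)]:P(onz(s,*b(*p),115))
th=np.radians(4.1);R=np.array([[np.cos(th),-np.sin(th)],[np.sin(th),np.cos(th)]])
# top-dark pins: hypothetic pin y
for sx in(-42,42):
  for y in(-15,-12,-9,-6):
    for z in(115,121):
      w=np.array([560.5,8.5])+R@[sx,y];u=np.array(proj(g,[*w,z]));v=np.array(proj(s,[*w,z]))
      print(sx,y,z,np.round((u-[175,160]+.5)*9),np.round((v-[225,140]+.5)*9))
E
python3 - <<'E'
import sys;sys.path.insert(0,'.')
import os;os.chdir('.')
from h import *
g=load('top0.png');s=load('side0.png')
o=[cv2.resize(s['frame'][155:180,a:a+22],None,fx=18,fy=18,interpolation=0) for a in(232,256)]
t=[cv2.resize(g['frame'][a:a+16,188:212],None,fx=16,fy=16,interpolation=0) for a in(178,206)]
cv2.imwrite('pics/z6.png',cv2.cvtColor(np.hstack(o),4));cv2.imwrite('pics/z7.png',cv2.cvtColor(np.hstack(t),4))
E
```

```text
[ 542.5 -305.8] [ 460.2 -322.1] [ 501.4 -313.9] 83.8 11.2
[ 561.8 -257.6] [ 576.4 -346.6] [ 440.7 -373.2] [ 423.1 -283.7] [ 500.5 -315.3]
[598.3  35.4 115. ]
[607.2  -5.5 115. ]
[516.2  28.8 115. ]
[520.5 -14.3 115. ]
-42 -15 115 [291. 482.] [175. 319.]
-42 -15 121 [288. 480.] [174. 305.]
-42 -12 115 [282. 483.] [170. 315.]
-42 -12 121 [279. 480.] [169. 300.]
-42 -9 115 [272. 484.] [165. 310.]
-42 -9 121 [269. 481.] [164. 296.]
-42 -6 115 [263. 484.] [160. 306.]
-42 -6 121 [260. 482.] [159. 291.]
42 -15 115 [278. 231.] [387. 225.]
42 -15 121 [275. 227.] [387. 210.]
42 -12 115 [269. 231.] [382. 220.]
42 -12 121 [266. 228.] [382. 206.]
42 -9 115 [260. 232.] [377. 216.]
42 -9 121 [257. 228.] [376. 202.]
42 -6 115 [250. 233.] [372. 212.]
42 -6 121 [247. 229.] [371. 197.]
```

View pics/z6.png

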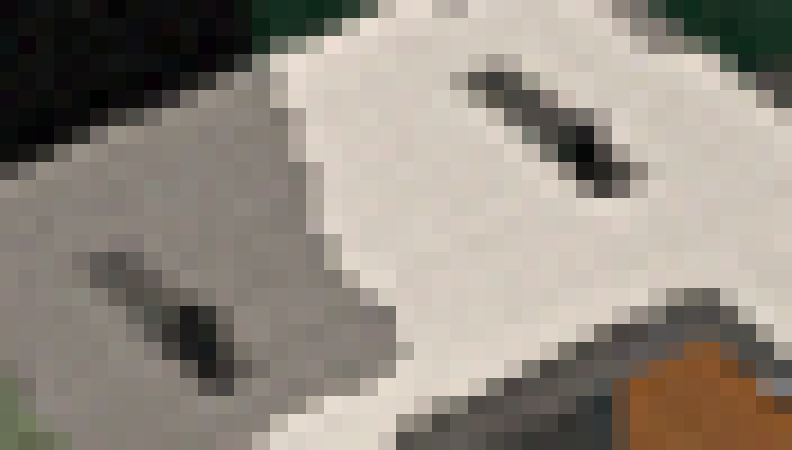

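View pics/z7.png

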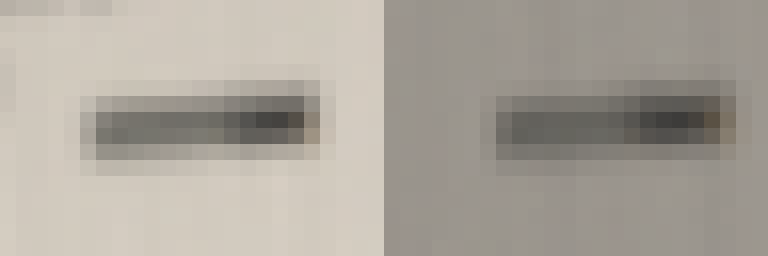

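```bash
python3 -m creep '[[0,47.2,-14.9,0,0,0,0],[0,47.2,-14.9,0,0,0,0],[0,47.2,-14.9,0,0,0,0],[0,47.2,-14.9,0,0,0,0],[0,47.2,-14.9,10,0,0,0]]' 20
python3 -m creep '[[0,47.2,-14.9,15,0,0,0],[0,47.2,-14.9,20,0,0,0],[0,47.2,-14.9,25,0,0,0],[0,0,0,20,0,0,7.3],[0,0,0,0,0,0,0]]'
python3 - <<'E'
from h import *
g=load('top0.png');s=load('side0.png')
P=lambda *a:print(*[np.round(x,1) for x in a])
th=np.radians(4.1);R=np.array([[np.cos(th),-np.sin(th)],[np.sin(th),np.cos(th)]])
for p in [(89,185),(142,181),(144,211),(90,217)]: P(R.T@(onz(g,*p,255)[:2]-[560.5,8.5]))
snap('side','side1.png');snap('top','top1.png')
E
```

```text
time_s: 0.72
ee_pos: [382.4, -400.6, 175.3]
ee_rot: [179.9, -0.0, 18.3]
force: [0.7, -0.1, 0.0]
gripper_width: 91.0
time_s: 1.35
ee_pos: [500.4, -313.2, 93.0]
ee_rot: [-179.8, 0.2, 11.1]
force: [-0.4, -0.0, -0.9]
gripper_width: 91.2
[ 33.8 266.4]
[ 34.6 128.6]
[-45.3 125.7]
[-50.9 264.8]
```

View pics/side1.png

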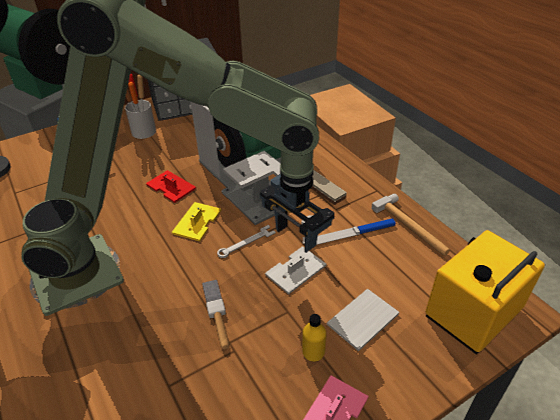

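View pics/top1.png

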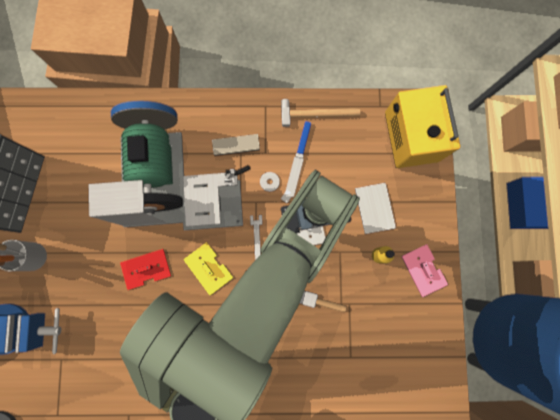

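```bash
python3 -m creep '[[0,0,0,30,0,0,0],[0,0,0,30,0,0,0],[0,0,0,18,0,0,0],[0,0,0,0,0,0,0]]'
python3 -m creep '[[0.5,0,0,0,0,0,0],[0.7,0,0,0,0,0,0],[0.8,0,0,0,0,0,0],[0.9,0,0,0,0,0,0],[1,0,0,0,0,0,0]]' 20
python3 -m creep '[[1,0,0,0,0,0,0],[1,0,0,0,0,0,0],[1,0,0,0,0,0,0],[1,0,0,0,0,0,0]]' 35
```

```text
time_s: 1.95
ee_pos: [500.7, -314.9, 17.0]
ee_rot: [-180.0, 0.0, 11.0]
force: [0.4, 0.0, -0.1]
gripper_width: 91.5
time_s: 2.58
ee_pos: [501.5, -314.5, 17.2]
ee_rot: [180.0, -0.0, 11.0]
force: [0.4, -0.9, 0.1]
gripper_width: 44.0
time_s: 3.08
ee_pos: [501.4, -314.5, 17.0]
ee_rot: [180.0, 0.0, 11.0]
force: [-0.1, -0.3, 0.5]
gripper_width: 3.9
```

```bash
python3 - <<'E'
from h import *
print(state()['gripper_width'],state()['ee_pos'])
g=snap('side','side2.png');snap('top','top2.png')
cv2.imwrite('pics/z8.png',cv2.cvtColor(cv2.resize(g['frame'][200:320,230:370],None,fx=5,fy=5,interpolation=2),4))
E
```

```text
3.917229450010601 [ 501.43559472 -314.52137436   17.03953607]
```

View pics/z8.png

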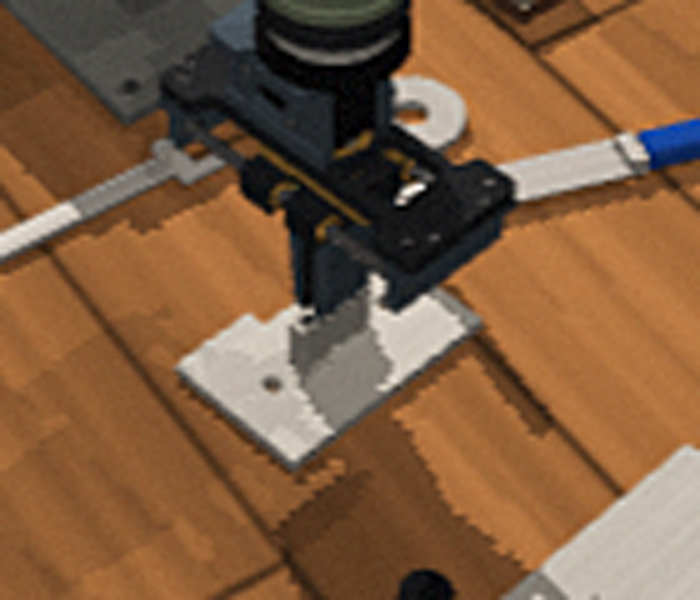

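```bash
python3 - <<'E'
from h import *
s=load('side2.png')
f=lambda *p:print(p,np.round((np.array(proj(s,p))-[230,200])*5))
f(501.4,-314.5,17);f(501.4,-314.5,37);f(501.4,-314.5,8)
th=np.radians(11);ex=np.array([np.cos(th),np.sin(th),0]);ey=np.array([-np.sin(th),np.cos(th),0]);c=np.array([501.4,-314.,0])
for x in(-25,25):
  for y in(-6,6):
    for z in(8,38):f(*np.round(c+ex*x+ey*y+[0,0,z],1))
for x in(-70,70):f(*np.round(c+ex*x+ey*-45+[0,0,8],1))
E
```

```text
(501.4, -314.5, 17) [331. 331.]
(501.4, -314.5, 37) [331. 305.]
(501.4, -314.5, 8) [331. 342.]
(np.float64(478.0), np.float64(-324.7), np.float64(8.0)) [305. 373.]
(np.float64(478.0), np.float64(-324.7), np.float64(38.0)) [304. 335.]
(np.float64(475.7), np.float64(-312.9), np.float64(8.0)) [289. 360.]
(np.float64(475.7), np.float64(-312.9), np.float64(38.0)) [288. 322.]
(np.float64(527.1), np.float64(-315.1), np.float64(8.0)) [372. 323.]
(np.float64(527.1), np.float64(-315.1), np.float64(38.0)) [373. 285.]
(np.float64(524.8), np.float64(-303.3), np.float64(8.0)) [356. 311.]
(np.float64(524.8), np.float64(-303.3), np.float64(38.0)) [357. 273.]
(np.float64(441.3), np.float64(-371.5), np.float64(8.0)) [294. 463.]
(np.float64(578.7), np.float64(-344.8), np.float64(8.0)) [483. 319.]
```

View pics/top2.png

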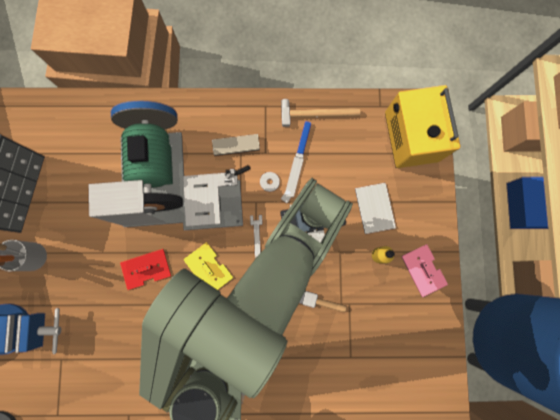

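```bash
python3 - <<'E'
from h import *
s=load('side2.png')
cv2.imwrite('pics/z9.png',cv2.cvtColor(cv2.resize(s['frame'][225:285,265:335],None,fx=10,fy=10,interpolation=cv2.INTER_LANCZOS4),4))
g=load('top2.png')
cv2.imwrite('pics/z10.png',cv2.cvtColor(cv2.resize(g['frame'][170:260,270:360],None,fx=6,fy=6,interpolation=cv2.INTER_LANCZOS4),4))
E
```

```text
(no output)
```

View pics/z9.png

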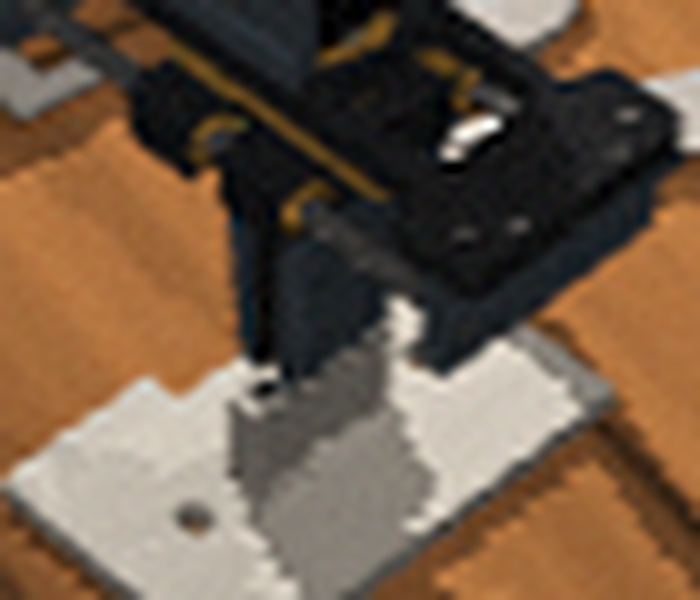

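View pics/z10.png

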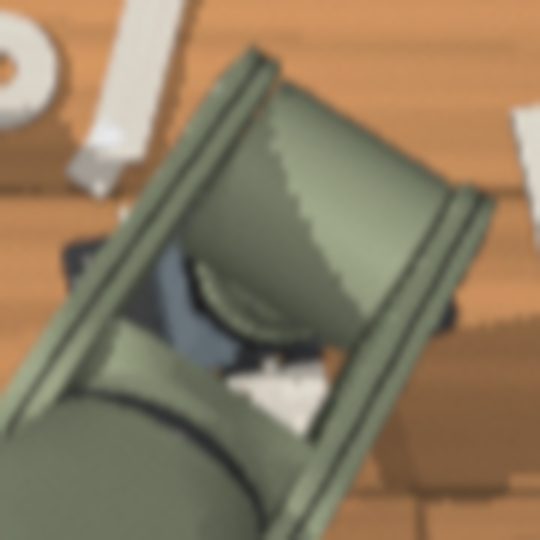

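```bash
python3 - <<'E'
from h import *
for n,p,y in(('side0.png',(180.1,-545.6,184.3),18.27),('side1.png',(500.4,-313.2,93),11)):
    s=load(n);th=np.radians(y);ey=np.array([-np.sin(th),np.cos(th),0])
    a=s['frame'].copy()
    a=cv2.resize(a,None,fx=4,fy=4)
    for d in(-45,0,45):
        u=np.array(proj(s,np.array(p)+ey*d));cv2.circle(a,tuple(int(v) for v in u*4+2),4,(255,0,0),-1)
    u=(np.array(proj(s,p))*4).astype(int)
    cv2.imwrite('pics/c_'+n,cv2.cvtColor(a[u[1]-250:u[1]+150,u[0]-250:u[0]+250],4))
E
```

```text
(no output)
```

View pics/c_side0.png

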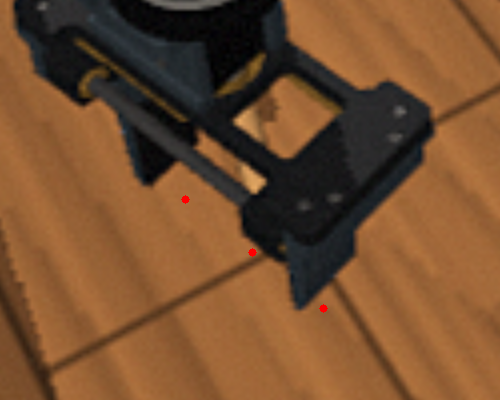

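View pics/c_side1.png

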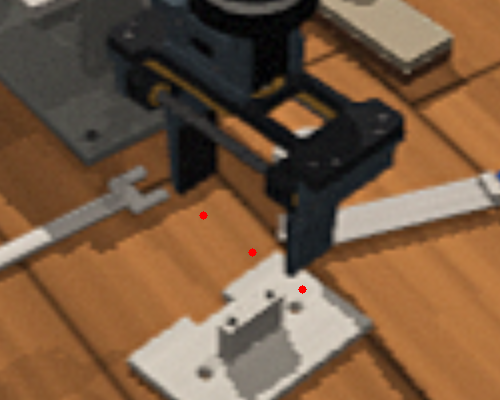

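```bash
python3 -m creep '[[1,0,0,3,0,0,0],[1,0,0,0,0,0,0]]'; python3 -m creep '[[1,0,0,3,0,0,0],[1,0,0,0,0,0,0]]';python3 -m creep '[[1,0,0,2,0,0,0],[1,0,0,0,0,0,0]]'
```

```text
time_s: 3.42
ee_pos: [501.2, -314.4, 13.7]
ee_rot: [-180.0, 0.0, 11.0]
force: [-0.7, 0.7, 0.3]
gripper_width: 0.2
time_s: 3.68
ee_pos: [501.2, -314.4, 10.7]
ee_rot: [-180.0, 0.0, 11.0]
force: [-0.1, 0.6, -0.2]
gripper_width: 0.5
time_s: 3.92
ee_pos: [501.6, -314.6, 9.4]
ee_rot: [180.0, -0.0, 11.0]
force: [-0.1, 0.6, 2.6]
gripper_width: 0.3
```

```bash
python3 - <<'E'
from h import *
print(state()['force'],state()['ee_pos'])
s=snap('side','side3.png')
cv2.imwrite('pics/z11.png',cv2.cvtColor(cv2.resize(s['frame'][225:285,265:335],None,fx=10,fy=10,interpolation=0),4))
E
```

```text
[-0.08855555  0.58269016  2.58542704] [ 501.640366   -314.64694078    9.40167404]
```

View pics/z11.png

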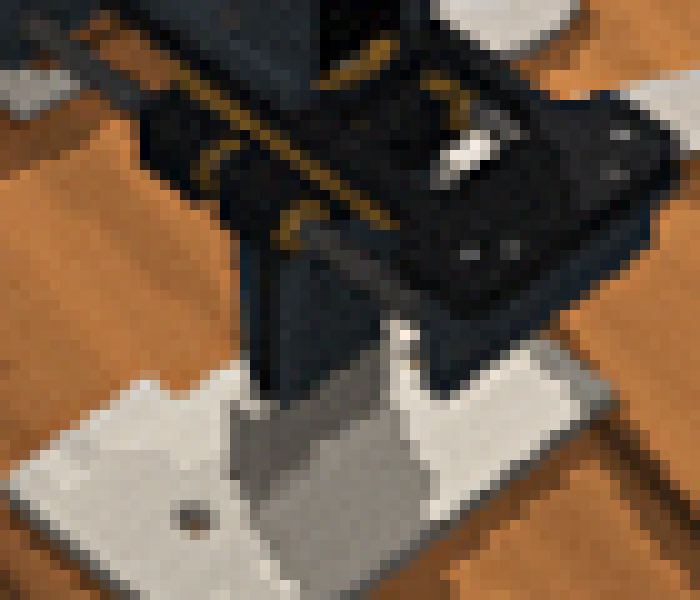

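```bash
python3 -m creep '[[1,0,0,-20,0,0,0],[0.6,0,0,0,0,0,0],[0.4,0,0,0,0,0,0],[0.4,0,0,0,0,0,0],[0.4,0,0,0,0,0,0]]';python3 -m creep '[[0.4,0,0,14,0,0,0],[0.4,0,0,3,0,0,0],[0.4,0,0,0,0,0,0]]'; python3 -m creep '[[0.4,0,0,3,0,0,0],[0.4,0,0,0,0,0,0]]'
```

```text
time_s: 4.6
ee_pos: [501.2, -314.3, 28.5]
ee_rot: [-180.0, 0.0, 11.0]
force: [-0.3, -1.0, 1.1]
gripper_width: 37.4
time_s: 4.97
ee_pos: [501.0, -314.3, 11.3]
ee_rot: [-179.9, 0.1, 11.0]
force: [0.5, 0.7, -0.2]
gripper_width: 55.0
time_s: 5.22
ee_pos: [501.4, -314.5, 9.0]
ee_rot: [180.0, 0.0, 11.0]
force: [0.8, 0.2, -0.6]
gripper_width: 54.6
```

```bash
python3 -m creep '[[0.4,0,0,3,0,0,0],[0.4,0,0,0,0,0,0]]'; python3 -m creep '[[0.4,0,0,3,0,0,0],[0.4,0,0,0,0,0,0]]'
python3 - <<'E'
from h import *
s=snap('side','side4.png')
cv2.imwrite('pics/z12.png',cv2.cvtColor(cv2.resize(s['frame'][225:285,265:335],None,fx=10,fy=10,interpolation=0),4))
E
```

```text
time_s: 5.48
ee_pos: [501.3, -314.4, 5.9]
ee_rot: [-180.0, 0.0, 11.0]
force: [0.6, 0.7, 0.3]
gripper_width: 54.5
time_s: 5.72
ee_pos: [501.3, -314.4, 2.8]
ee_rot: [-180.0, 0.0, 11.0]
force: [-0.1, 0.7, -0.1]
gripper_width: 54.7
```

View pics/z12.png

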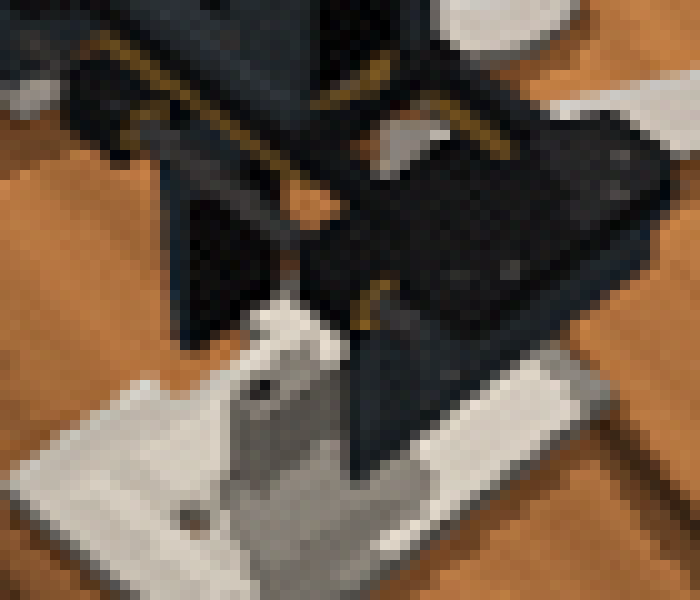

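```bash
python3 - <<'E'
from h import *
s=load('side4.png')
th=np.radians(11);ex=np.array([np.cos(th),np.sin(th),0]);ey=np.array([-np.sin(th),np.cos(th),0]);c=np.array([501.3,-314.4,0])
for z in (27,31,35):
  for y in(-41,-27,27,41):
    q=[(np.array(proj(s,c+ex*x+ey*y+[0,0,z]))-[264.5,224.5])*10 for x in(-16,16)]
    print(z,y,*np.round(q))
for p,name in (((299.5,272.),'near'),((283,259.7),'far')):
  for z in(27,31,35):
    w=onz(s,*p,z)-c; print(name,z,w@ex,w@ey)
E
```

```text
27 -41 [385. 510.] [472. 444.]
27 -27 [346. 480.] [433. 415.]
27 27 [202. 367.] [289. 305.]
27 41 [166. 339.] [253. 278.]
31 -41 [385. 500.] [472. 434.]
31 -27 [346. 470.] [434. 405.]
31 27 [202. 357.] [289. 295.]
31 41 [166. 329.] [253. 267.]
35 -41 [385. 489.] [473. 424.]
35 -27 [346. 459.] [434. 395.]
35 27 [202. 347.] [289. 285.]
35 41 [165. 318.] [253. 257.]
near 27 -14.105359095099775 -26.518325219607767
near 31 -16.567122483810017 -28.949415809608677
near 35 -19.028885872520295 -31.380506399609462
far 27 -15.560755818841134 34.060113586370115
far 31 -18.01654447134644 31.38033465890741
far 35 -20.47233312385163 28.700555731444688
```

```bash
python3 -m creep '[[0.4,0,0,8,0,0,0],[0.4,0,0,0,0,0,0]]'; python3 -m creep '[[0.4,0,0,6,0,0,0],[0.4,0,0,0,0,0,0]]'; python3 -m creep '[[0.4,0,0,3,0,0,0],[0.4,0,0,0,0,0,0]]'
```

```text
time_s: 6.02
ee_pos: [500.8, -314.1, -5.8]
ee_rot: [-179.9, 0.1, 11.0]
force: [-0.4, -0.5, -0.0]
gripper_width: 54.7
time_s: 6.28
ee_pos: [501.0, -314.3, -11.6]
ee_rot: [-180.0, 0.1, 11.0]
force: [-0.4, -0.2, 0.2]
gripper_width: 54.9
time_s: 6.52
ee_pos: [501.3, -314.5, -14.1]
ee_rot: [-180.0, 0.0, 11.0]
force: [0.4, -0.7, -0.7]
gripper_width: 54.6
```

```bash
python3 -m creep '[[1,0,0,0,0,0,0],[1,0,0,0,0,0,0],[1,0,0,0,0,0,0],[1,0,0,0,0,0,0],[1,0,0,0,0,0,0]]' 30; python3 -m creep '[[1,0,0,0,0,0,0],[1,0,0,0,0,0,0]]' 40
python3 - <<'E'
from h import *
s=snap('side','side5.png')
cv2.imwrite('pics/z13.png',cv2.cvtColor(cv2.resize(s['frame'][225:295,265:335],None,fx=8,fy=8,interpolation=0),4))
E
```

```text
time_s: 7.15
ee_pos: [501.1, -313.7, -13.9]
ee_rot: [-179.9, 0.0, 10.9]
force: [0.1, 2.5, 2.0]
gripper_width: 11.9
time_s: 7.4
ee_pos: [501.1, -313.8, -13.9]
ee_rot: [-179.9, 0.0, 11.0]
force: [-1.1, 4.4, 2.9]
gripper_width: 11.8
```

View pics/z13.png

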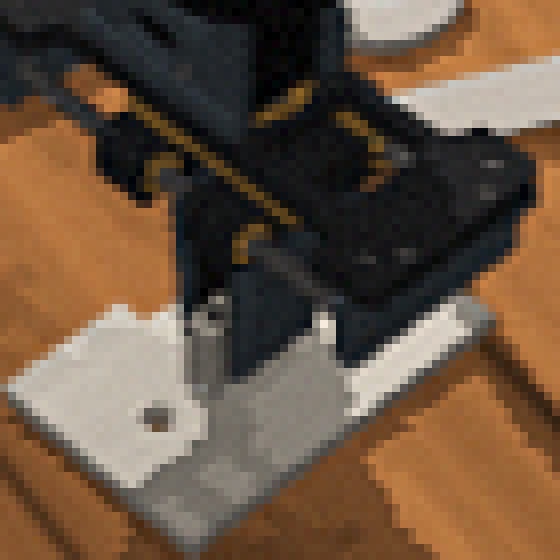

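```bash
python3 -m creep '[[1,0,0,-25,0,0,0],[1,0,0,-50,0,0,0],[1,0,0,-60,0,0,0],[1,0,0,-60,0,0,0],[1,0,0,-50,0,0,0]]' 50;  python3 -m creep '[[1,0,0,-20,0,0,0],[1,15,-38,0,0,0,0],[1,15,-38,0,0,0,0],[1,15,-38,0,0,0,0],[1,15,-38,0,0,0,0]]';  python3 -m creep '[[1,15,-38,0,0,0,0],[1,15,-38,0,0,0,0],[1,15,-38,0,0,0,0],[1,15,-38,0,0,0,6.9],[1,0,0,0,0,0,0]]'
```

```text
time_s: 8.07
ee_pos: [501.4, -315.5, 232.5]
ee_rot: [179.9, -0.0, 11.0]
force: [0.6, -0.0, -4.9]
gripper_width: 11.7
time_s: 8.7
ee_pos: [531.4, -153.4, 249.8]
ee_rot: [179.9, 0.1, 10.9]
force: [0.3, -0.5, -4.3]
gripper_width: 11.9
time_s: 9.32
ee_pos: [561.7, 8.7, 249.6]
ee_rot: [180.0, 0.1, 4.3]
force: [-0.8, -0.0, -4.5]
gripper_width: 11.4
```

```bash
python3 - <<'E'
from h import *
print(state()['force'],state()['ee_pos'],state()['gripper_width'])
s=snap('side','side6.png');g=snap('top','top6.png')
cv2.imwrite('pics/z14.png',np.hstack([cv2.cvtColor(cv2.resize(s['frame'][100:220,190:320],None,fx=4,fy=4,interpolation=2),4)[:480],cv2.cvtColor(cv2.resize(g['frame'][150:246,170:240],None,fx=4,fy=5,interpolation=2),4)]))
E
```

```text
[-7.70295218e-01 -4.47403714e-03 -4.47509481e+00] [561.742916     8.68690647 249.59105256] 11.44655391601023
```

View pics/z14.png

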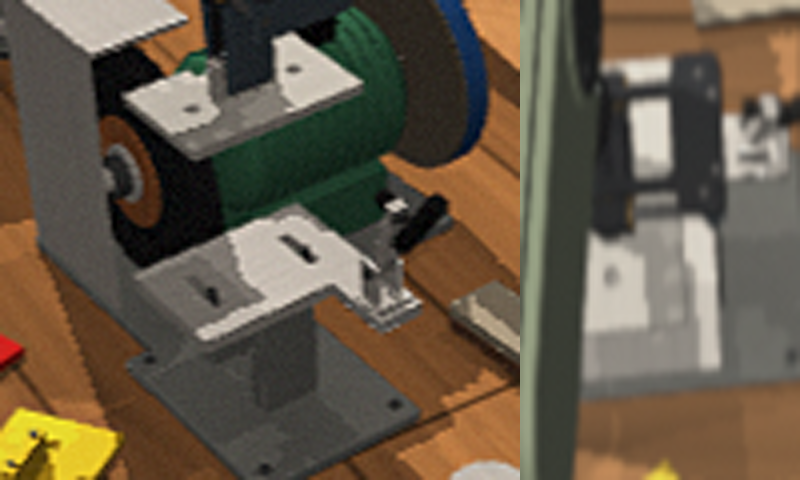

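```bash
python3 - <<'E'
from h import *
s=load('side6.png')
def z(x0,y0,x1,y1,f,n):
    a=cv2.resize(s['frame'][y0:y1,x0:x1],None,fx=f,fy=f,interpolation=cv2.INTER_CUBIC)
    cv2.imwrite('pics/'+n,cv2.cvtColor(a,4))
z(215,105,285,145,11,'z15.png');z(220,148,300,190,10,'z16.png')
E
```

```text
(no output)
```

View pics/z15.png

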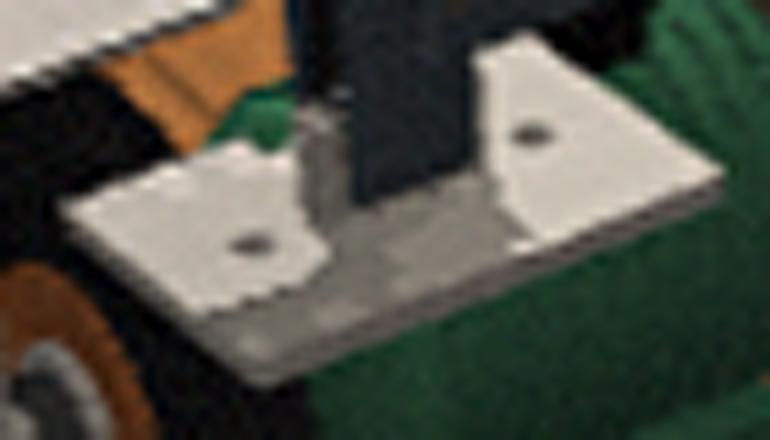

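View pics/z16.png

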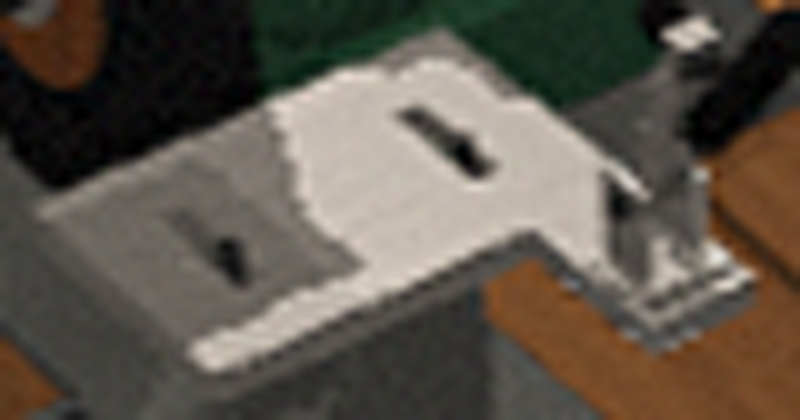

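```bash
python3 - <<'E'
from h import *
s=load('side6.png')
A=lambda u,v:(215+u/11-.5,105+v/11-.5)
B=lambda u,v:(220+u/10-.5,148+v/10-.5)
P=lambda *a:print(*[np.round(x,1) for x in a])
def an(d):return np.degrees(np.arctan2(d[1],d[0]))
h=[onz(s,*A(*p),271.5)[:2] for p in [(533,134),(252,244)]];d=h[0]-h[1];P(*h,np.mean(h,0),np.linalg.norm(d),an(d))
q=[onz(s,*A(*p),271.5)[:2] for p in [(722,172),(265,378),(62,210),(530,33)]];P(*q,np.mean(q,0),an(q[0]-q[1]),an(q[3]-q[2]))
h=[onz(s,*B(*p),115)[:2] for p in [(398,112),(495,178),(165,213),(247,284)]];P(*h,np.mean(h,0));d=(h[0]+h[1]-h[2]-h[3])/2;P(np.linalg.norm(d),an(d))
b=[onz(s,*B(*p),115)[:2] for p in [(445,30),(40,212),(205,367)]];P(*b,(b[0]+b[2])/2,an(b[0]-b[1]),np.linalg.norm(b[0]-b[1]))
th=np.radians(4.1);R=np.array([[np.cos(th),-np.sin(th)],[np.sin(th),np.cos(th)]])
c=np.mean(h,0)
for sx in(-42,42):
  for y in(-15,-12,-9,-6,-3,0):
    w=c+R@[sx,y];f=lambda z:np.round((np.array(proj(s,[*w,z]))-[219.5,147.5])*10)
    print(sx,y,f(115),f(121))
E
```

```text
[604.   12.3] [519.6   6.5] [561.8   9.4] 84.6 3.9
[634.5 -29.9] [494.  -47.6] [487.3  46.9] [628.9  55.9] [561.1   6.3] 7.2 3.6
[597.5  35.4] [605.   -9.4] [514.2  29.7] [518.  -13.6] [558.7  10.5]
85.3 3.3
[631.4  64.5] [483.3  50.6] [489.4 -40.7] [560.4  11.9] 5.4 148.8
-42 -15 [236. 273.] [235. 257.]
-42 -12 [231. 268.] [229. 252.]
-42 -9 [225. 263.] [224. 247.]
-42 -6 [220. 258.] [218. 242.]
-42 -3 [214. 253.] [213. 237.]
-42 0 [209. 248.] [207. 232.]
42 -15 [472. 168.] [471. 152.]
42 -12 [466. 164.] [465. 147.]
42 -9 [460. 159.] [460. 143.]
42 -6 [455. 154.] [454. 138.]
42 -3 [449. 149.] [448. 133.]
42 0 [443. 145.] [442. 128.]
```

```bash
python3 -m creep '[[1,-1.7,0,40,0,0,0],[1,0,0,40,0,0,0],[1,0,0,35,0,0,0],[1,0,0,20,0,0,0],[1,0,0,0,0,0,0]]'; python3 -m creep '[[1,0,0,3,0,0,0],[1,0,0,0,0,0,0]]'
```

```text
time_s: 10.05
ee_pos: [558.2, 5.2, 114.2]
ee_rot: [180.0, 0.3, 4.0]
force: [0.4, 1.0, -5.3]
gripper_width: 11.7
time_s: 10.3
ee_pos: [560.4, 6.3, 114.0]
ee_rot: [180.0, -0.1, 4.0]
force: [0.2, -0.4, -4.4]
gripper_width: 11.8
```

```bash
python3 - <<'E'
from h import *
print(state()['force'],state()['ee_pos'],state()['torque'])
s=snap('side','side7.png')
cv2.imwrite('pics/z17.png',cv2.cvtColor(cv2.resize(s['frame'][130:195,215:305],None,fx=8,fy=8,interpolation=2),4))
E
```

```text
[ 0.19543545 -0.35415251 -4.41335948] [560.37473777   6.25737612 113.95330074] [0.02414599 0.06165478 0.02167239]
```

View pics/z17.png

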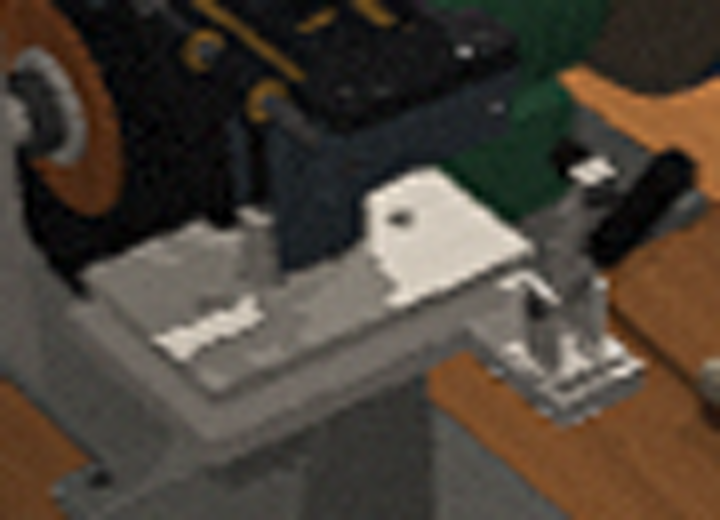

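```bash
python3 -m creep '[[1,0,-3,3,0,0,0],[1,0,0,1.5,0,0,0],[1,0,0,0,0,0,0]]'; python3 -m creep '[[1,0,0,1.5,0,0,0],[1,0,0,0,0,0,0]]';python3 -m creep '[[1,0,0,1.5,0,0,0],[1,0,0,0,0,0,0]]'
```

```text
time_s: 10.72
ee_pos: [559.4, 9.8, 108.4]
ee_rot: [180.0, 0.0, 4.1]
force: [0.2, 0.1, -4.5]
gripper_width: 11.6
time_s: 10.98
ee_pos: [559.6, 9.6, 107.1]
ee_rot: [180.0, -0.0, 4.1]
force: [-0.6, -0.2, -4.7]
gripper_width: 11.5
time_s: 11.22
ee_pos: [559.7, 9.6, 106.9]
ee_rot: [180.0, -0.1, 4.1]
force: [-2.5, -0.6, 5.7]
gripper_width: 11.8
```

```bash
python3 -m creep '[[1,0,1,0,0,0,0],[1,0,1,0,0,0,0],[1,0,0,0,0,0,0]]'; python3 -m creep '[[1,0,1,0,0,0,0],[1,0,1,0,0,0,0],[1,0,0,0,0,0,0]]'; python3 -m creep '[[1,0,1,0,0,0,0],[1,0,0,0,0,0,0]]'
```

```text
time_s: 11.6
ee_pos: [559.8, 9.2, 107.0]
ee_rot: [-179.8, -0.1, 4.0]
force: [-3.0, 3.6, 6.0]
gripper_width: 11.5
time_s: 11.98
ee_pos: [560.1, 7.4, 106.9]
ee_rot: [-179.8, -0.1, 4.0]
force: [-2.1, 4.8, 4.6]
gripper_width: 11.5
time_s: 12.22
ee_pos: [560.3, 6.4, 106.9]
ee_rot: [-179.8, -0.1, 4.0]
force: [-2.6, 5.1, 5.2]
gripper_width: 11.9
```

```bash
python3 -m creep '[[1,0,1,0,0,0,0],[1,0,0,0,0,0,0]]'; python3 -m creep '[[1,0,1,0,0,0,0],[1,0,0,0,0,0,0]]'; python3 -m creep '[[1,0,1,0,0,0,0],[1,0,0,0,0,0,0]]'
```

```text
time_s: 12.48
ee_pos: [560.5, 5.2, 106.8]
ee_rot: [-179.8, -0.1, 4.0]
force: [-2.1, 4.2, 5.4]
gripper_width: 11.6
time_s: 12.72
ee_pos: [560.3, 2.4, 105.4]
ee_rot: [179.9, -0.0, 4.1]
force: [0.5, -0.2, -5.0]
gripper_width: 11.9
time_s: 12.98
ee_pos: [560.3, 1.8, 105.0]
ee_rot: [-180.0, -0.0, 4.1]
force: [1.9, 2.7, -5.3]
gripper_width: 11.7
```

```bash
python3 -m creep '[[1,0,-0.7,1,0,0,0],[1,0,0,0,0,0,0]]'; python3 -m creep '[[1,0,0,1,0,0,0],[1,0,0,0,0,0,0]]'
```

```text
time_s: 13.22
ee_pos: [560.3, 2.0, 104.3]
ee_rot: [180.0, -0.0, 4.1]
force: [2.4, 0.8, -5.8]
gripper_width: 11.8
time_s: 13.48
ee_pos: [560.2, 2.2, 103.6]
ee_rot: [180.0, -0.0, 4.1]
force: [1.8, -0.7, -4.6]
gripper_width: 11.7
```

```bash
python3 -m creep '[[1,0,0,1,0,0,0],[1,0,0,0,0,0,0]]'; python3 -m creep '[[1,0,0,1,0,0,0],[1,0,0,0,0,0,0]]'; python3 -m creep '[[1,0,0,1,0,0,0],[1,0,0,0,0,0,0]]'
```

```text
time_s: 13.72
ee_pos: [560.3, 2.3, 102.6]
ee_rot: [180.0, -0.0, 4.1]
force: [2.2, 0.5, -3.9]
gripper_width: 11.6
time_s: 13.98
ee_pos: [560.3, 2.3, 101.6]
ee_rot: [180.0, -0.0, 4.1]
force: [3.3, 0.3, -3.1]
gripper_width: 12.0
time_s: 14.22
ee_pos: [560.3, 2.3, 101.1]
ee_rot: [180.0, -0.0, 4.1]
force: [2.6, 0.0, -0.0]
gripper_width: 11.9
```

```bash
python3 -m creep '[[1,0,0,0.5,0,0,0],[1,0,0,0,0,0,0],[0.9,0,0,0,0,0,0],[0.8,0,0,0,0,0,0],[0.72,0,0,0,0,0,0]]'; python3 -m creep '[[0.72,0,0,0,0,0,0],[0.72,0,0,-15,0,0,0],[0.72,0,0,-30,0,0,0],[0.72,0,0,-50,0,0,0],[0.72,0,0,-55,0,0,0]]' ; python3 -m creep '[[0.72,0,0,-30,0,0,0],[0.72,0,0,0,0,0,0]]'
python3 - <<'E'
from h import *
s=snap('side','side8.png');g=snap('top','top8.png')
cv2.imwrite('pics/z18.png',cv2.cvtColor(cv2.resize(s['frame'][120:200,210:310],None,fx=7,fy=7,interpolation=2),4))
E
```

```text
time_s: 14.85
ee_pos: [559.2, 2.3, 99.6]
ee_rot: [-180.0, 0.1, 4.1]
force: [-0.4, 0.6, -0.2]
gripper_width: 24.2
time_s: 15.48
ee_pos: [559.6, 2.4, 252.2]
ee_rot: [180.0, 0.0, 4.1]
force: [0.2, 0.4, 0.2]
gripper_width: 25.7
time_s: 15.72
ee_pos: [561.4, 2.4, 283.7]
ee_rot: [180.0, -0.4, 4.1]
force: [0.6, 0.1, -1.3]
gripper_width: 25.3
```

View pics/z18.png

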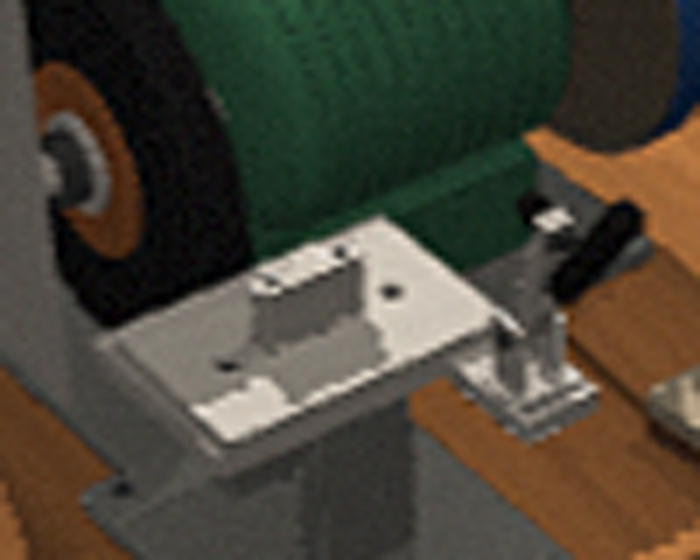

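View pics/side8.png

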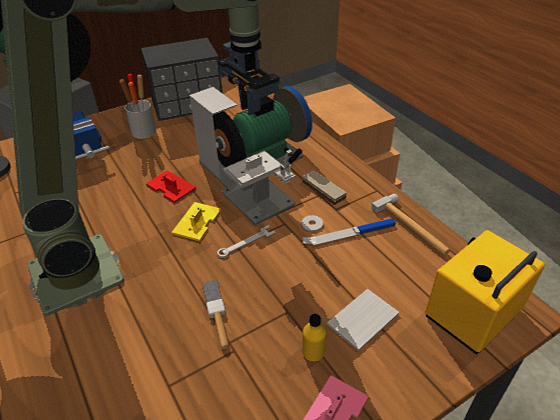

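```bash
python3 -m creep '[[1,18.4,36.3,0,0,0,0],[1,18.4,36.3,0,0,0,0],[1,18.4,36.3,0,0,0,0],[1,0,0,25,0,0,0],[1,0,0,25,0,0,0]]' 20; python3 -m creep '[[1,0,0,12,0,0,0],[1,0,0,0,0,0,0]]'
python3 - <<'E'
from h import *
g=load('top0.png');print(onz(g,247.8,166.7,235))
s=snap('side','side9.png')
cv2.imwrite('pics/z19.png',cv2.cvtColor(cv2.resize(s['frame'][90:200,220:340],None,fx=6,fy=5,interpolation=2),4))
E
```

```text
time_s: 16.45
ee_pos: [622.0, -102.8, 227.0]
ee_rot: [-179.9, 0.2, 4.0]
force: [0.1, -0.2, -1.2]
gripper_width: 0.7
time_s: 16.7
ee_pos: [622.0, -102.1, 216.4]
ee_rot: [-180.0, 0.2, 4.1]
force: [-0.4, 0.7, 0.3]
gripper_width: 0.5
[ 629.35528589 -136.43611649  235.        ]
```

View pics/z19.png

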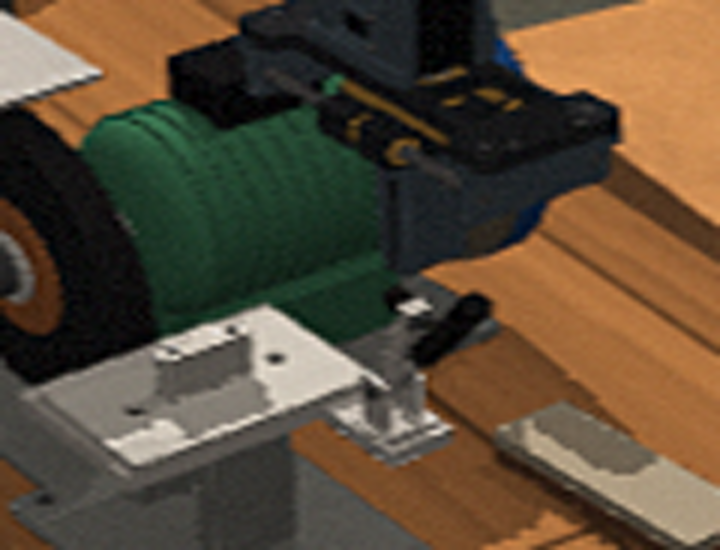

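```bash
python3 -m creep '[[1,2.5,0,10,0,0,0],[1,0,0,10,0,0,0],[1,0,0,0,0,0,0]]'; python3 -m creep '[[1,0,0,4,0,0,0],[1,0,0,0,0,0,0]]'; python3 -m creep '[[1,0,0,3,0,0,0],[1,0,0,0,0,0,0]]'
```

```text
time_s: 17.12
ee_pos: [624.7, -102.0, 196.9]
ee_rot: [-180.0, 0.1, 4.1]
force: [-0.2, -0.3, 0.3]
gripper_width: 0.5
time_s: 17.38
ee_pos: [625.2, -102.1, 193.9]
ee_rot: [180.0, 0.0, 4.1]
force: [-0.6, -0.1, -0.3]
gripper_width: 0.5
time_s: 17.62
ee_pos: [625.2, -102.2, 190.9]
ee_rot: [180.0, 0.0, 4.1]
force: [0.3, -1.0, 1.2]
gripper_width: 0.7
```

```bash
python3 -m creep '[[1,0,0,4,0,0,0],[1,0,6,5,0,0,0],[1,0,7,5,0,0,0],[1,0,0,0,0,0,0]]'; python3 -m creep '[[1,0,5.5,5.5,0,0,0],[1,0,5.5,5.5,0,0,0],[1,0,0,0,0,0,0]]'
```

```text
time_s: 18.12
ee_pos: [626.2, -116.0, 176.4]
ee_rot: [180.0, 0.0, 4.0]
force: [0.5, 0.4, 0.2]
gripper_width: 0.5
time_s: 18.5
ee_pos: [626.7, -126.8, 165.1]
ee_rot: [180.0, 0.1, 4.0]
force: [0.8, 0.4, -1.2]
gripper_width: 0.7
```

```bash
python3 - <<'E'
from h import *
s=snap('side','side10.png');g=snap('top','top10.png')
a=cv2.cvtColor(cv2.resize(s['frame'][110:190,250:340],None,fx=6,fy=6,interpolation=2),4)
b=cv2.cvtColor(cv2.resize(g['frame'][140:220,200:240],None,fx=6,fy=6,interpolation=2),4)
cv2.imwrite('pics/z20.png',np.hstack([a,b]))
E
```

```text
(no output)
```

View pics/z20.png

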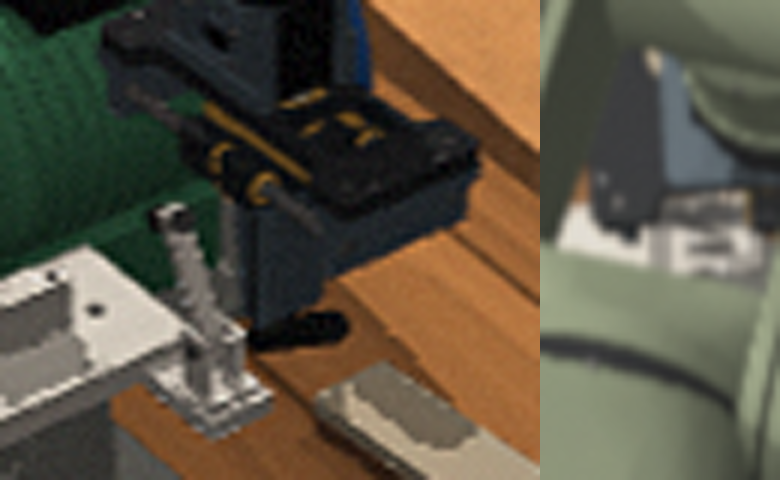

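```bash
python3 -m creep '[[1,0,4.5,6.5,0,0,0],[1,0,4,6.5,0,0,0],[1,0,0,0,0,0,0]]'; python3 -m creep '[[1,0,3.3,7,0,0,0],[1,0,3,7,0,0,0],[1,0,0,0,0,0,0]]'; python3 -m creep '[[1,0,2,4,0,0,0],[1,0,1,3,0,0,0],[1,0,0,0,0,0,0]]'
```

```text
time_s: 18.98
ee_pos: [627.3, -135.0, 152.1]
ee_rot: [180.0, 0.1, 4.0]
force: [-0.0, 0.1, -0.3]
gripper_width: 0.8
time_s: 19.35
ee_pos: [627.7, -141.2, 138.0]
ee_rot: [-180.0, 0.1, 4.0]
force: [-0.0, -0.6, 0.6]
gripper_width: 0.7
time_s: 19.73
ee_pos: [628.2, -144.0, 131.7]
ee_rot: [180.0, 0.0, 4.1]
force: [-0.1, 0.1, -0.9]
gripper_width: 0.5
```

```bash
python3 -m creep '[[1,0,0.5,3,0,0,0],[1,0,0,0,0,0,0]]'; python3 -m creep '[[1,0,0,2,0,0,0]]'; python3 -m creep '[[1,0,0,2,0,0,0]]'; python3 -m creep '[[1,0,0,2,0,0,0]]'
python3 - <<'E'
from h import *
s=snap('side','side11.png')
cv2.imwrite('pics/z21.png',cv2.cvtColor(cv2.resize(s['frame'][110:190,240:340],None,fx=7,fy=7,interpolation=2),4))
E
```

```text
time_s: 19.98
ee_pos: [628.4, -144.7, 128.9]
ee_rot: [180.0, -0.0, 4.1]
force: [-0.6, -0.2, 0.8]
gripper_width: 0.5
time_s: 20.1
ee_pos: [628.4, -144.9, 127.3]
ee_rot: [179.9, -0.0, 4.1]
force: [-0.7, -1.7, 1.9]
gripper_width: 0.5
time_s: 20.23
ee_pos: [628.6, -145.0, 126.0]
ee_rot: [179.9, -0.1, 4.1]
force: [-3.6, -0.6, 11.3]
gripper_width: 0.5
time_s: 20.35
ee_pos: [628.7, -145.0, 125.8]
ee_rot: [179.9, -0.1, 4.1]
force: [-4.9, -0.5, 18.2]
gripper_width: 0.4
```

View pics/z21.png

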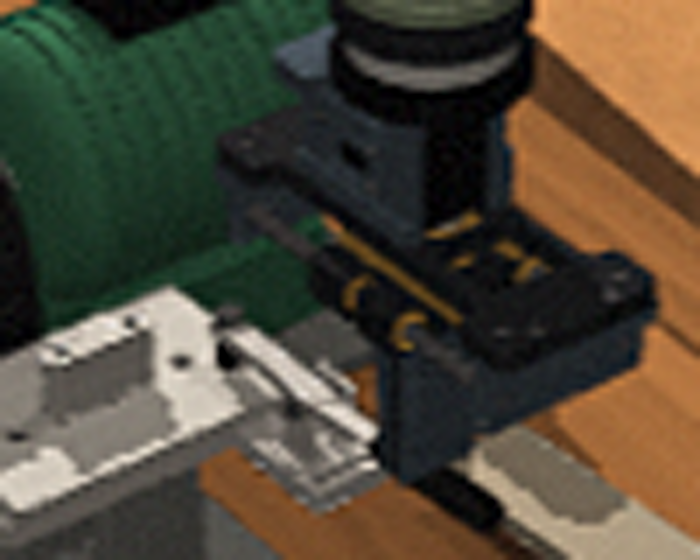

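```bash
python3 -m creep '[[1,0,0,0,0,0,0],[1,0,0,0,0,0,0]]'; python3 -m creep '[[1,0,0,-10,0,0,0],[1,0,0,-40,0,0,0],[1,0,0,-50,0,0,0],[1,0,0,-50,0,0,0],[1,0,0,0,0,0,0]]'
python3 - <<'E'
from h import *
s=snap('side','side12.png')
cv2.imwrite('pics/z22.png',cv2.cvtColor(cv2.resize(s['frame'][110:200,210:340],None,fx=6,fy=6,interpolation=2),4))
E
```

```text
time_s: 20.65
ee_pos: [628.7, -145.0, 125.9]
ee_rot: [179.9, -0.1, 4.1]
force: [-3.4, -0.1, 12.9]
gripper_width: 0.3
time_s: 21.28
ee_pos: [630.5, -144.7, 278.0]
ee_rot: [179.8, -0.5, 4.1]
force: [-0.1, 0.4, -0.3]
gripper_width: 0.3
```

View pics/z22.png

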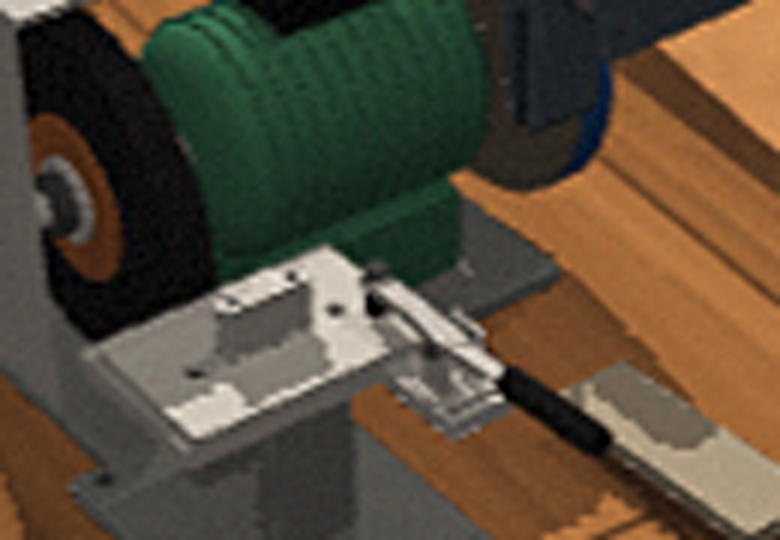

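```bash
python3 - <<'E'
from h import *
s=load('side12.png')
th=np.radians(4.1);R=np.array([[np.cos(th),-np.sin(th)],[np.sin(th),np.cos(th)]]);c=np.array([560.2,9.8])
f=lambda x,y,z:np.round((np.array(proj(s,[*(c+R@[x,y]),z]))-[209.5,109.5])*6)
for a in(5.2,9.2,15):print(a,f(56,-85-115*np.cos(np.radians(a)),140+115*np.sin(np.radians(a))))
for z in(123,129):print(z,f(-42,-7,z),f(42,-7,z))
job_done();print(state()['time_s'])
E
```

```text
5.2 [602. 448.]
9.2 [601. 433.]
15 [598. 411.]
123 [195. 371.] [337. 308.]
129 [194. 361.] [336. 298.]
the job is handed in; nothing more can be done
the job is handed in; nothing more can be done
```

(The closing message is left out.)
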